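# Offer a strap hinge leaf up to the jamb and hold it for the pin

### The job

Offer the narrower (lower-standing) of the two loose steel strap hinge leaves up to the hinge on the wooden jamb post: bring its knuckle into the gap between the post's two knuckles so that all the holes line up for the pin. Finish while still holding it there in the gripper, upright and still, with a little gap all round so that it neither rests on nor presses against the jamb. Leave the wider leaf, the pin, the cup and the tin where they stand.

Things in the scene. Friction and masses are not known exactly. Their poses are not given: they have to be found in the camera images.
- jamb: Fixed wooden post 70 x 70 mm, 190 mm tall, on a plywood foot (x -65 to +65, y +10 to +140 mm, 18 mm thick), with a steel hinge plate carrying two knuckles, one above the other. Origin: at bench level under the vertical axis of the knuckle holes; z up. Post on the +y side (plate face 27 mm, post face 32 mm from the axis); the -y side is open: a leaf comes in from there.
- jamb_bore (a point): Point on the jamb's hole axis in the middle of the gap between its knuckles, 115 mm above the bench; axes as the jamb's. Knuckles: tubes, 32 mm outside, 17 mm hole, from 62 to 92 mm and from 138 to 168 mm above the bench, each joined to the plate at its back (+y) by a 6 mm web.
- narrow_leaf: The leaf to fit, loose, about 0.3 kg, plain steel, standing on its long edge: a strap 5 mm thick, 36 mm high, with a 36 mm high tube knuckle at its +y end. Origin: bottom edge, mid-thickness; z up, x across the thickness. Hole axis at y = +75 mm, free end at y = -105 mm; balances near y = +15 mm. At the jamb, strap straight out from the post, its yaw equals the jamb's.
- narrow_leaf_bore (a point): Centre of the narrow leaf's knuckle hole, 18 mm above its bottom edge, 75 mm from its origin along y. The knuckle is 32 mm outside, hole 17 mm, upright. The leaf stands at either of two places, the wide leaf at the other.
- wide_leaf: Bystander: a similar strap leaf, strap and knuckle 56 mm high, too tall for the gap; origin and axes as the narrow leaf's. Leave alone.
- pin: Bystander: the steel hinge pin, 12 mm diameter, 95 mm tall, standing on its 24 mm head. Origin at the centre of its underside. Leave alone.
- cup: Bystander: black cup, 72 mm diameter, 85 mm tall, right of the leaves. Origin at the centre of its underside. Leave alone.
- tin: Bystander: dark tin, 68 mm diameter, 85 mm tall, left of the jamb. Origin at the centre of its underside. Leave alone.

How it is judged (in metres and radians):
On the way, in this order (a step that is already met when the one before it is completed fails the run):
1. the narrow leaf is picked up off the bench in the gripper (height (world z) of narrow_leaf above 0.04 m and contact force between narrow_leaf and the fingers above 3 N), for 0.2 s.
2. the narrow leaf's hole is lined up with the jamb's holes and it hangs free in the gripper (horizontal distance between narrow_leaf_bore and jamb_bore below 0.005 m and z of narrow_leaf_bore in the frame of jamb_bore between -0.005 and 0.005 m and angle between the z axis of narrow_leaf and the z axis of jamb, either way round below 0.09 rad and contact force between narrow_leaf and jamb below 1 N and contact force between narrow_leaf and the fingers above 3 N), for 0.3 s.
At the end, for the whole second after the job is handed in: Narrow leaf held still in the gripper (over 3 N), its hole axis within 5 mm and 0.09 rad of the jamb's, its knuckle within 5 mm of the middle of the gap, under 1 N between it and the jamb; wide leaf, pin, cup and tin within 30 mm of where they stood (all of step 2 and linear speed of narrow_leaf below 0.02 m/s and angular speed of narrow_leaf below 0.15 rad/s and distance of each of wide_leaf, pin, cup, tin from where it was at the start of the episode below 0.03 m); the arm keeps its last pose, push and grip.
It fails at once if the wide leaf is pushed more than 30 mm or knocked over (distance of wide_leaf from where it was at the start of the episode above 0.03 m or angle between wide_leaf's own z axis and vertical above 0.5 rad).
It fails at once if the pin is pushed more than 30 mm or knocked over (distance of pin from where it was at the start of the episode above 0.03 m or angle between pin's own z axis and vertical above 0.5 rad).
It fails at once if the cup is pushed more than 30 mm or knocked over (distance of cup from where it was at the start of the episode above 0.03 m or angle between cup's own z axis and vertical above 0.5 rad).
It fails at once if the tin is pushed more than 30 mm or knocked over (distance of tin from where it was at the start of the episode above 0.03 m or angle between tin's own z axis and vertical above 0.5 rad).
It also fails if it takes over 38 s, if anything falls off the work surface, if the arm or the gripper's body presses on something with over 40 N, if the wrist force passes 120 N, or if a joint passes its speed limit or range.

### The arm

A 7-joint arm with a two-finger parallel gripper is mounted at the origin on the work surface. World frame = base frame: x ahead of the robot, y to its left, z up, the work surface at z = 0. Lengths are in mm, angles in degrees, forces in N, time in s.
With the tool pointing down it reaches from about 425 to 875 mm from the base axis. Payload 4.7 kg.
Tool frame: the origin (TCP) lies on the centre line of the jaws, within the pads' length; the fingertips stand 17 mm ahead of it and the grasp point (between the pads) lies 2 mm behind it; z points along the fingers, y is the line along which they close (so a half turn about z gives the same grasp; the last joint's range is limited). The gripper opens to 87 mm and grips with 3 to 60 N. Pads are 19 mm wide; open, the fingers measure 117 mm over their backs; the gripper's body (75 mm by 190 mm) begins 51 mm behind the grasp point.
Start: joints at [-66.973, 18.392, -4.016, 83.108, 1.295, 78.541, -3.26], TCP at [245.826, 601.742, 239.587] pointing down, gripper open.
Joint ranges: [-163.93, 163.93], [-17.29, 119.83], [-79.2, 71.16], [3.27, 140.29], [-89.18, 269.18], [5.43, 117.66], [-154.24, 154.24]. Speed limits (degrees/s): [147.25, 147.25, 180, 180, 180, 180, 180].

### API

Orientations are given as a 3x3 rotation matrix whose columns are the frame's x, y, z axes.
In Python, from cell import robot, solve_ik, monitor, grab_frame, calibration, job gives the robot as it stands. Calls block until the motion is done:
- robot.movep(position, orientation): joint-space move of the TCP to a pose.
- robot.line_to(position, attitude=None, rate=150, max_force=None): straight line of the TCP; attitude=None keeps the orientation; rate is the mean speed in mm/s. With max_force (N) it stops when the force on the tool has changed by that much, and returns True; else False.
- robot.goto_joints(angles): joint-space move.
- robot.move_gripper(opening): opening from 0.0 (shut) to 1.0 (fully open); the grip force is fixed at half the most; returns when the fingers have stopped.
- robot.hold(seconds).
- solve_ik(position, orientation): joint angles nearest the present ones, or None.
- monitor.get_obs(): the state.
- grab_frame(name): name is "scene" or "top"; returns the picture (400x640x3 uint8, red, green, blue); there is no depth.
- calibration(name): a dict with "K" (3x3 intrinsics, pixels), "R" (3x3) and "t" (3): a world point X has camera coordinates R X + t. Camera axes: x right, y down, z forward; pixel columns grow to the right and rows downward; lengths in mm; the calibration is good to about 2 mm. A picture is of the moment at which its call begins. calibration takes no time and is no camera call.
A pose or a line that the arm cannot do raises robot.MotionError and nothing moves.
- job.finish_job(): hands the job in; it is judged then, once.
The state is a dict: "t": time; "joint_pos": joint angles; "joint_velocities": joint speeds; "tau": joint torques, N m; "eef_pos": TCP position; "tcp_rot": TCP orientation; "contact_force": force on the tool from outside, world axes, zero at the start; "wrist_torque": the same for the moment, N m; "gripper_width": opening from 0.0 (shut) to 1.0 (fully open); "grip_force": force on a finger pad.
Only numpy, scipy, OpenCV 4.12 (cv2) and the standard library are available. Lean on these libraries where they do the work, as an engineer would, in place of code of your own. Each camera call takes 0.05 s, during which the arm holds its last target. There are 200 camera calls.

## Working session

There is one attempt and no reset: what is moved stays moved. The work goes in short steps, each a Python script; the robot and the scene stay as the last script left them, time stands still between calls to the robot, and variables do not carry over. Pictures are saved under pics/ and viewed, at most 10 in all, crops included, and the job is handed in when it is done.

```bash
ls; mkdir -p pics; python3 - <<'E'
from cell import *
import cv2
for n in("scene","top"):
    cv2.imwrite(f"pics/{n}0.png",grab_frame(n)[:,:,::-1]); c=calibration(n); print(n,c)
print(monitor.get_obs())
E
```

```text
pics
scene {'K': array([[482.51579167,   0.        , 318.80845901],
       [  0.        , 482.51579167, 203.83402734],
       [  0.        ,   0.        ,   1.        ]]), 'R': array([[ 0.59235999,  0.80562234,  0.0090714 ],
       [ 0.53186433, -0.38256362, -0.75549018],
       [-0.60516938,  0.45234691, -0.65509717]]), 't': array([-356.58787663, -260.45905461, 1704.60940104])}
top {'K': array([[417.43317173,   0.        , 319.91154364],
       [  0.        , 417.43317173, 195.14116326],
       [  0.        ,   0.        ,   1.        ]]), 'R': array([[-0.01831203, -0.99953579,  0.02434915],
       [-0.98163043,  0.01334759, -0.19032481],
       [ 0.18991146, -0.0273871 , -0.98141917]]), 't': array([   1.27552077,  608.3335031 , 1232.65799718])}
{'t': 0.1, 'joint_pos': array([-66.97556854,  18.433907  ,  -4.01483186,  83.16695741,
         1.29378617,  78.54061099,  -3.26228166]), 'joint_velocities': array([-0.05025502, -0.09740083,  0.002769  , -0.09462176,  0.09109629,
       -0.11433912,  0.06854425]), 'tau': array([-3.83565521e-04, -4.92575455e+01, -4.05883575e-01, -3.13398099e+01,
       -6.40538055e-02,  3.94939701e-02,  6.73816203e-05]), 'eef_pos': array([245.64191316, 601.30342049, 238.58938191]), 'tcp_rot': array([[-9.25751556e-01,  3.78131906e-01, -5.63782896e-04],
       [ 3.78132318e-01,  9.25750202e-01, -1.58557315e-03],
       [-7.76336689e-05, -1.68103135e-03, -9.99998584e-01]]), 'contact_force': array([ 0.26409364, -0.10975117,  0.0932442 ]), 'wrist_torque': array([-0.02162429,  0.0095193 ,  0.0274653 ]), 'grip_force': 0.0, 'gripper_width': 1.004837876769979}
```

View pics/scene0.png

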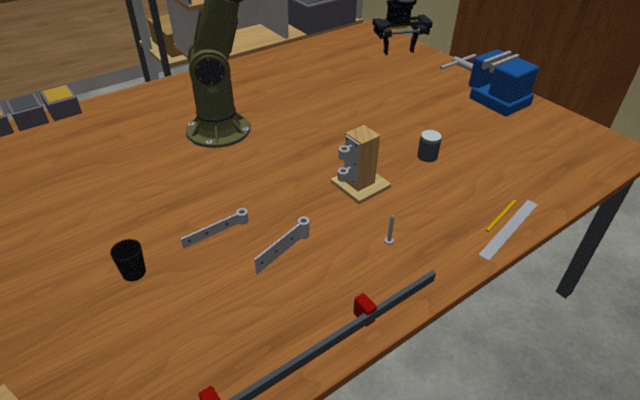

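View pics/top0.png

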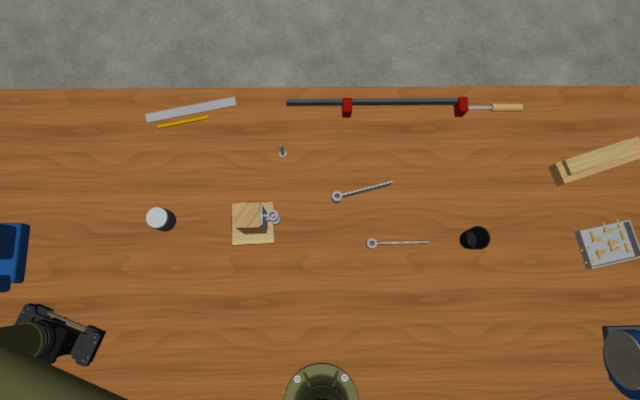

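The top view shows leaves with knuckles at about (372,243) and (337,197), and the jamb knuckle at about (273,217). In the scene view the leaf nearer the robot, with its knuckle at (242,213), is the lower one. I'll enlarge both views.

```bash
python3 - <<'E'
import cv2
t=cv2.imread("pics/top0.png"); s=cv2.imread("pics/scene0.png")
# top crop x 225..445,y 175..265 x3.6 ; scene crop x 170..400 y 120..280 x3.4
cv2.imwrite("pics/c1.png",cv2.resize(t[180:260,360:440],None,fx=7,fy=7,interpolation=2)) 
cv2.imwrite("pics/c2.png",cv2.resize(t[195:255,225:295],None,fx=10,fy=10,interpolation=2)) 
cv2.imwrite("pics/c3.png",cv2.resize(s[120:205,325:395],None,fx=7,fy=7,interpolation=2)) 
cv2.imwrite("pics/c4.png",cv2.resize(s[200:255,175:255],None,fx=10,fy=10,interpolation=2)) 
E
```

```text
(no output)
```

View pics/c1.png

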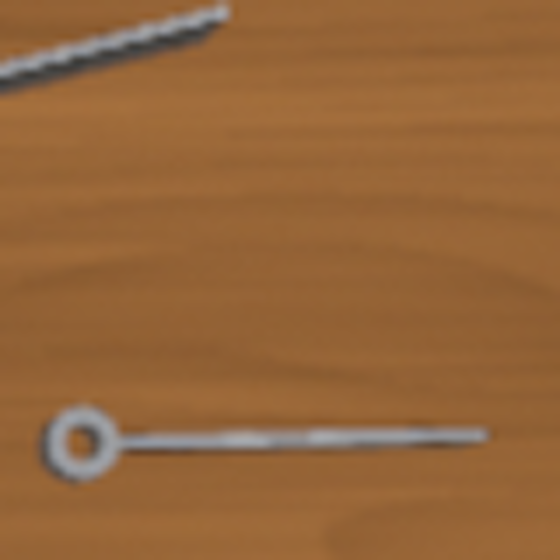

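View pics/c2.png

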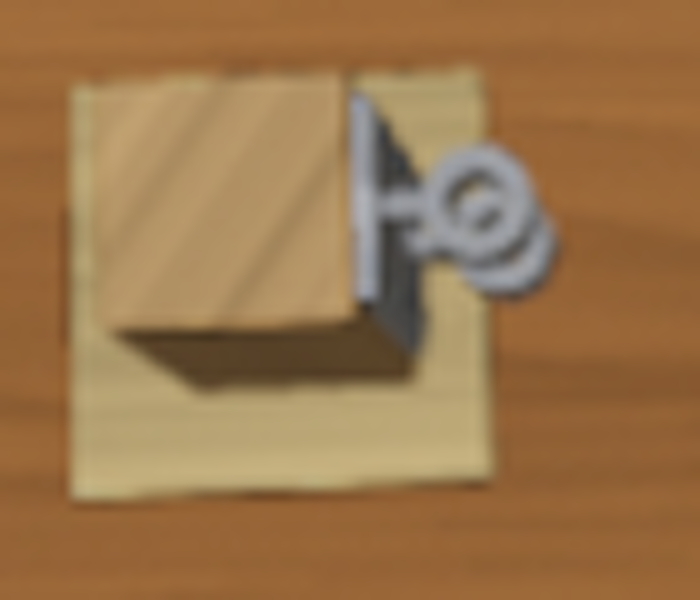

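View pics/c3.png

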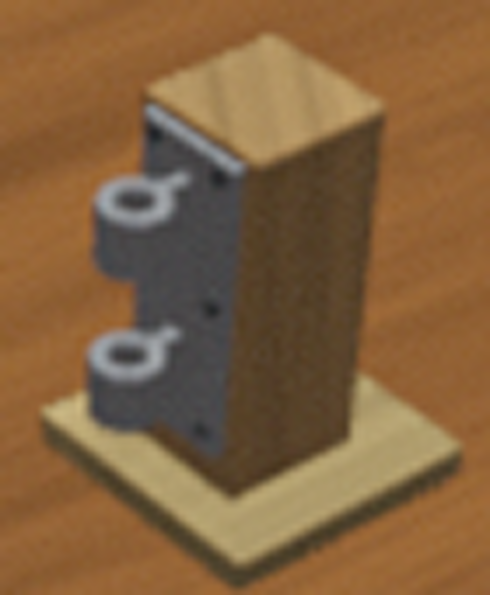

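View pics/c4.png

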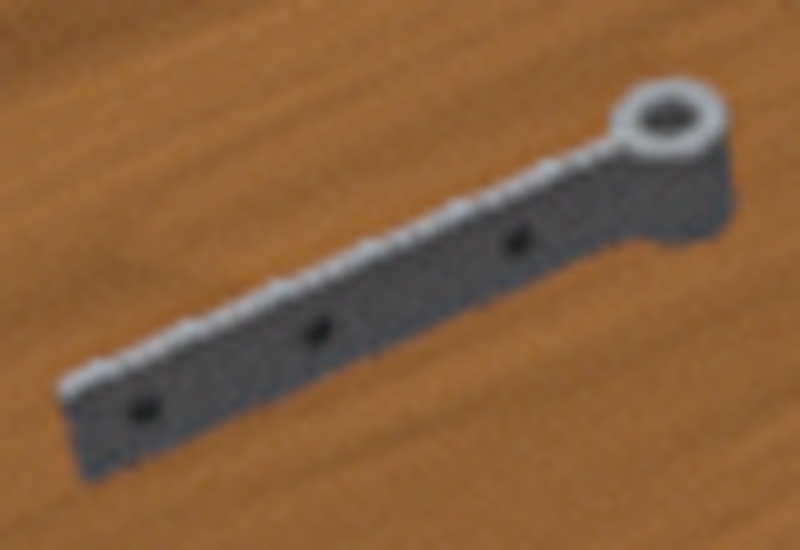

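c1 shows the leaf's ring centre at (82,442) and its free end at (487,435). c4 shows the same points at (669,118) and (64,388). In c2 and c3 the jamb's upper ring is at (482,199) and (134,201), the lower ring in c3 at (127,355), and the foot corners are clear. I'll fit both poses from these points.

```bash
cat > fit.py <<'E'
import numpy as np
from scipy.optimize import least_squares
from cell import calibration
CAL={n:calibration(n) for n in("scene","top")}
def pix(c,f,ox,oy): return np.array([(c[0]+.5)/f-.5+ox,(c[1]+.5)/f-.5+oy])
def proj(n,X):
    c=CAL[n]; p=c["K"]@(c["R"]@X+c["t"]); return p[:2]/p[2]
def place(q,X):
    a=q[2]; return np.array([q[0]+np.cos(a)*X[0]-np.sin(a)*X[1],q[1]+np.sin(a)*X[0]+np.cos(a)*X[1],X[2]])
def fit(obs,q0,show=True):
    obs=[(n,np.array(X,float),p) for n,X,p in obs]
    r=least_squares(lambda q:np.concatenate([proj(n,place(q,X))-p for n,X,p in obs]),q0,x_scale=[1,1,.01],loss="soft_l1")
    if show: print(np.round(r.x,3),"yaw",np.round(np.degrees(r.x[2]),2)); print(np.round([proj(n,place(r.x,X))-p for n,X,p in obs],2).tolist())
    return r.x
T1=lambda *c:pix(c,7,360,180); T2=lambda *c:pix(c,10,225,195); S3=lambda *c:pix(c,7,325,120); S4=lambda *c:pix(c,10,175,200)
if __name__=="__main__":
    L=[("top",(0,75,36),T1(82,442)),("top",(0,-105,36),T1(489,435)),("scene",(0,75,36),S4(669,118)),("scene",(0,-105,36),S4(62,388))]
    J=[("top",(0,0,168),T2(482,199)),("scene",(0,0,168),S3(134,201)),("scene",(0,0,92),S3(127,355)),
     ("top",(65,140,18),T2(72,88)),("top",(65,10,18),T2(483,70)),("top",(-65,10,18),T2(493,478)),("top",(-65,140,18),T2(72,497)),
     ("scene",(-65,10,18),S3(42,413)),("scene",(65,10,18),S3(238,566)),("scene",(65,140,18),S3(462,449))]
    for O in(L,J):
        fit(O,[550,0,0]); fit([o for o in O if o[0]=="top"],[550,0,0]); fit([o for o in O if o[0]=="scene"],[550,0,0])
E
python3 fit.py
```

```text
[ 4.61796e+02 -2.38178e+02  1.00000e-03] yaw 0.03
[[-0.62, -0.3], [-0.93, -0.29], [-0.48, -0.12], [-0.99, 0.05]]
[ 460.847 -240.533    0.   ] yaw 0.03
[[0.16, -0.01], [-0.16, 0.01]]
[ 4.62931e+02 -2.36589e+02  4.00000e-03] yaw 0.23
[[0.18, -0.17], [-0.17, 0.13]]
[5.34864e+02 1.30024e+02 3.40000e-02] yaw 1.93
[[-0.96, -0.31], [-0.77, 0.16], [-0.88, 0.24], [-0.73, -0.5], [-0.64, -0.63], [-0.37, -0.4], [-0.23, -0.2], [-1.02, -0.01], [-0.57, 0.08], [-0.39, -0.32]]
[5.33304e+02 1.28199e+02 2.90000e-02] yaw 1.65
[[-0.31, 0.23], [-0.06, -0.25], [0.03, -0.18], [0.11, 0.08], [0.24, 0.08]]
[5.35665e+02 1.31985e+02 2.50000e-02] yaw 1.44
[[-0.03, 0.05], [-0.17, 0.13], [-0.19, -0.16], [0.01, 0.06], [0.42, -0.15]]
```

Both cameras give the same leaf-to-jamb vector, so the camera bias cancels. Next I'll pick the leaf up.

```bash
cat > h.py <<'E'
import numpy as np
from cell import *
def R(yaw,s=1):
    c,d=np.cos(yaw)*s,np.sin(yaw)*s   # tool y = leaf x, tool x = leaf y
    return np.array([[-d,c,0],[c,d,0],[0,0,-1.]])
def st(tag=""):
    o=monitor.get_obs(); print(tag,"t",round(o["t"],2),np.round(o["eef_pos"],1),"F",np.round(o["contact_force"],1),"w",round(o["gripper_width"],3),"g",round(o["grip_force"],1)); return o
LEAF=np.array([461.9,-238.4]); LY=.002; G=10
JAMB=np.array([534.7,130.1]); JY=.028
E
python3 - <<'E'
from h import *
g=LEAF+[0,G]
for s in(1,-1):
    for p,y in(((*g,300),LY),((*g,21),LY),((535,-20,150),JY),((536,65,118),JY)):
        q=solve_ik(p,R(y,s)); print(s,None if q is None else np.round(q))
s=1 if solve_ik((*g,300),R(LY,1)) is not None and abs(solve_ik((*g,21),R(LY,1))[6])<abs(solve_ik((*g,21),R(LY,-1))[6]) else -1
print("s",s)
p=monitor.get_obs()["eef_pos"]
robot.line_to([p[0],p[1],300],rate=200)
robot.movep([*g,300],R(LY,s)); robot.move_gripper(.6); st()
robot.line_to([*g,70],rate=200); robot.line_to([*g,22],rate=60,max_force=15); st("down")
robot.move_gripper(0); st("grip")
E
```

```text
1 [-19.  -1.  42.  98.   1.  83.  23.]
1 [-21.  21.  51. 116. -21.  52.  41.]
1 [-33.   9.  35. 107.  -6.  66.   6.]
1 [-34.  11.  27. 108.  -6.  62.  -3.]
-1 None
-1 [ -29.   26.   61.  117.  -28.   54. -133.]
-1 None
-1 [ 47.  24. -67. 106.  24.  67. 153.]
s 1
 t 4.43 [ 461.9 -228.4  300. ] F [-0.1 -0.3  0.2] w 0.601 g 0.0
down t 6.68 [ 462.2 -228.6   22.2] F [-0.3  0.7 -0.6] w 0.598 g 0.0
grip t 7.54 [ 462.2 -228.4   22.1] F [ 0.7 -0.3 -1.6] w 0.054 g 30.0
```

```bash
cat >> h.py <<'E'
def at(back,d=(0,0)):
    u=np.array([-np.sin(JY),np.cos(JY)]); return JAMB+d-(75-G+back)*u
E
python3 - <<'E'
from h import *
import cv2
g=LEAF+[0,G]
robot.line_to([*g,150],rate=150); robot.hold(.2); st("lift")
p=at(60); robot.line_to([*p,150],attitude=R(JY),rate=150)
robot.line_to([*p,119],rate=80); robot.hold(.3); st("pre")
t=grab_frame("top")[:,:,::-1]; s=grab_frame("scene")[:,:,::-1]
A=cv2.resize(t[185:235,225:365],None,fx=5.5,fy=5.5,interpolation=2)
B=cv2.resize(s[115:215,245:385],None,fx=5.5,fy=5.5,interpolation=2)
cv2.imwrite("pics/pA.png",A); cv2.imwrite("pics/pB.png",B)
E
```

```text
lift t 8.74 [ 461.3 -228.2  149. ] F [-0.5  0.9 -2. ] w 0.054 g 30.0
pre t 11.37 [538.5   5.2 119.5] F [-1.1  0.  -2.9] w 0.054 g 30.0
```

View pics/pA.png

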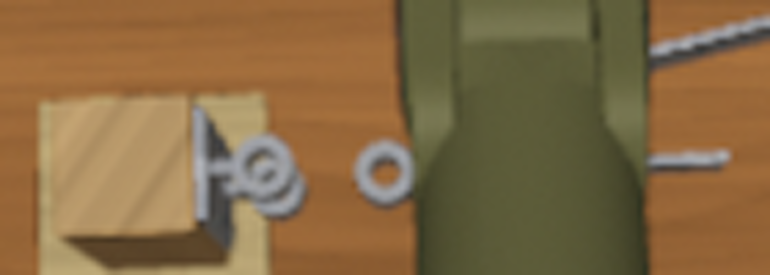

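View pics/pB.png

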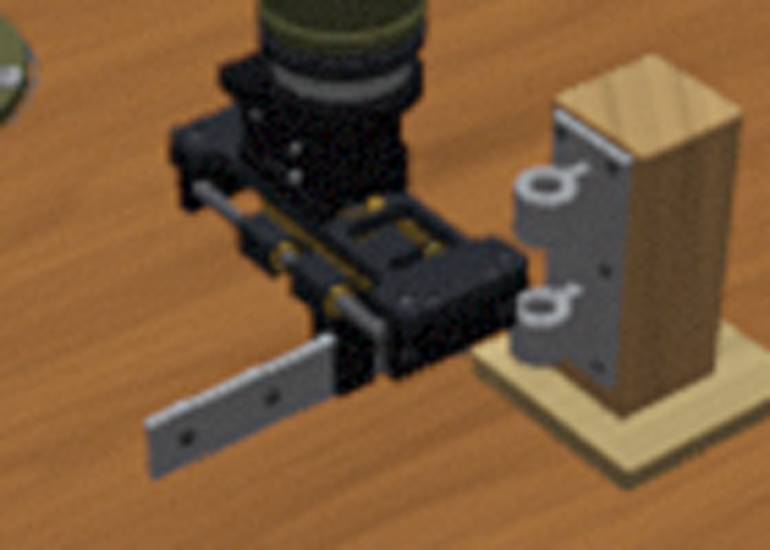

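Top: the held knuckle's ring is at (385,172), its free end at (728,156), and the upper jamb ring at (263,166). Scene: the free end runs from its top corner at (148,424) to its bottom at (155,476). I'll fit the leaf as held and compare it with the jamb.

```bash
python3 - <<'E'
from fit import *; from h import at,JAMB,JY
T=lambda *c:pix(c,5.5,225,185); S=lambda *c:pix(c,5.5,245,115)
z=97.4
q=fit([("top",(0,75,36+z),T(385,172)),("top",(0,-105,36+z),T(729,157))],[540,0,0])
print("top bore",place(q,[0,75,0])[:2],"expected",JAMB-60*np.array([-np.sin(JY),np.cos(JY)])-[1.5,1.9])
# scene check: predicted free-end pixels for leaf at expected pose (scene bias incl.)
e=place([0,0,JY],[0,-240,0])[:2]+JAMB+[1,1.9]
for dz in(36,0): print("scene pred",proj("scene",np.array([*e,z+dz])),"seen",S(148,424) if dz else S(155,476))
print("jamb", proj("top",np.array([533.3,128.2,168])),T(263,166), proj("scene",np.array([535.7,132,168])),S(545,186))
E
```

```text
[ 5.36216e+02 -7.71100e+00  2.90000e-02] yaw 1.67
[[0.13, -0.0], [-0.14, 0.01]]
top bore [534.02946216  67.25690813] expected [534.87978049  68.22351846]
scene pred [271.72937075 191.59085221] seen [271.5        191.68181818]
scene pred [272.4832575  202.20384787] seen [272.77272727 201.13636364]
jamb [272.44320778 214.68381304] [272.40909091 214.77272727] [343.69673728 148.34412624] [343.68181818 148.40909091]
```

Leaf and jamb agree to within 1 mm, so I'll insert.

```bash
python3 - <<'E'
from h import *
import cv2
p=at(0,(.4,.5))
print("stopped",robot.line_to([*p,119.2],attitude=R(JY),rate=40,max_force=8)); robot.hold(.5); st("in")
print(p)
t=grab_frame("top")[:,:,::-1]; s=grab_frame("scene")[:,:,::-1]
A=cv2.resize(t[190:240,245:315],None,fx=8,fy=8,interpolation=2)
B=cv2.resize(s[130:200,320:370],None,fx=8,fy=8,interpolation=2)
C=np.zeros((560,960+8,3),np.uint8); C[:400,:560]=A; C[:,568:968]=B
cv2.imwrite("pics/in.png",cv2.resize(C,(800,463),interpolation=3))
E
```

```text
stopped False
in t 13.62 [536.9  65.6 119.2] F [ 0.3  0.4 -3.1] w 0.056 g 30.0
[536.9197622   65.62547834]
```

View pics/in.png

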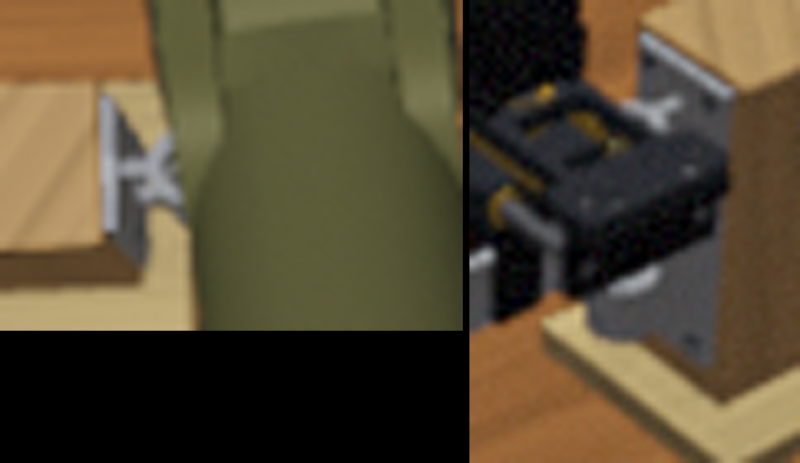

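The picture shows the gripper hiding the joint, with the post's upper web at about (150,170) in the left half. The pose is on target and the force is still only the leaf's weight, so nothing is touching. I'll hand the job in.

```bash
python3 -c "
from cell import *
print(job.finish_job())"
```

```text
the job is handed in; nothing more can be done
None
```

I handed the job in at about 14 s with the narrow leaf held in the jamb gap. The arm was on target and the force reading showed no contact, but the gripper hid the final hole alignment. That alignment rests on a camera fit 60 mm before entry, which agreed to about 1 mm.

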